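# Square a tube rack into the corner of the rack reader and start the scan

### The job

A colleague has left the rack of tubes crooked on the window of the flatbed rack reader. Push it along the window with your fingertips until it sits square and snug against both metal guide rails, in the corner where they meet, then press the round scan button all the way down and let it come up again. Only push the rack: never pinch, lift or tip it, and leave the bottle, the jar and the tip box where they stand.

Things in the scene. Friction and masses are not known exactly. Their poses are not given: they have to be found in the camera images.
- scanner: the flatbed rack reader, a light grey box 260 mm deep (its x) by 360 mm wide (its y) by 60 mm high, fixed to the bench. Origin: centre of its underside. Its x points away from the robot (turned up to 0.3 rad), y to the left, z up. Flat top with a flush dark scan window, two aluminium guide rails, one along the far edge and one along the left, and a control strip with the button along the right
- guide_corner (a point): the far left inside corner where the inner faces of the two rails meet, level with the window (105 mm in x, 155 mm in y, 60 mm in z from the reader's origin). Same axes as the reader: the far rail's face is x = 0 and runs 270 mm to -y, the left rail's face is y = 0 and runs 222 mm to -x. Rails are 12 mm wide and stand 8 mm above the window
- tube_rack: loose blue rack of white-capped tubes, 85.5 (its x) by 127.8 mm (its y) up to 14 mm, 80.5 by 122.8 above, caps to 47 mm; 0.2 to 0.42 kg, slides at 0.5 to 1.6 N. Origin: centre of its underside. x points away from the robot, y to the left; it starts 40 to 95 mm in x and 45 to 125 mm in y short of home, turned up to 0.3 rad. Home: its +x long face on the far rail, its +y short face on the left rail
- rack_corner (a point): the rack's far left lower corner (+42.75 mm in x, +63.9 mm in y from the rack's origin, at its underside), same axes as the rack; it comes to guide_corner when the rack is home.
- button_top (a point): centre of the top of the scan button, a white round push button 25 mm in diameter standing 10 mm above the reader's top, at the near end of the control strip: 80 mm towards the robot and 152 mm to the right of the reader's centre. It is pressed straight down.
- scan_button (a joint): how far the button is pressed, m: 0 up, 0.005 fully down; sprung back, 1.5 N at the start of the stroke and about 5 N at its bottom.
- bottle: bystander: white bottle with red cap, 76 mm diameter, 200 mm high, on the bench left of the reader, origin at the centre of its underside
- media_jar: bystander: amber glass jar with red cap, 56 mm diameter, 105 mm high, on the bench left or right of the reader, origin at the centre of its underside
- tip_box: bystander: blue pipette tip box with a pale lid, 85 mm (x) by 122 mm (y) by 80 mm high, on the bench left or right of the reader, origin at the centre of its underside
Mind the look-alikes: they are no part of the job. Leave any purple look-alike of the tube_rack alone.

How it is judged:
By the outcome, as a careful person would: the job done as asked, in the order asked, and still so for the second after the job is handed in, with the robot touching nothing.
It also fails if it takes over 58 s, if anything falls off the work surface, if the arm or the gripper's body presses on something with over 40 N, if the wrist force passes 120 N, or if a joint passes its speed limit or range.

### The arm

A 6-joint arm with a two-finger parallel gripper is mounted at the origin on the work surface. World frame = base frame: x ahead of the robot, y to its left, z up, the work surface at z = 0. Lengths are in m, angles in rad, forces in N, time in s.
With the tool pointing down it reaches from about 0.3 to 0.775 m from the base axis. Payload 14.6 kg.
Tool frame: the origin (TCP) lies on the centre line of the jaws, within the pads' length; the fingertips stand ctrl.tip_reach ahead of it and the grasp point (between the pads) is the TCP (ctrl.tip_reach is the distance from the TCP to the fingertips, in m); z points along the fingers, x is the direction in which the jaws open and shut, and the axes are right-handed (so a half turn about z gives the same grasp; the last joint's range is limited). The gripper opens to 94 mm and grips with 3 to 60 N. Pads are 16 mm wide; open, the fingers measure 119 mm over their backs; the gripper's body (75 mm by 177 mm) begins 78 mm behind the grasp point.
Start: joints at [-1.231, 0.3, 1.521, -0, 1.321, -0.067], TCP at [0.218, -0.505, 0.224] pointing down, gripper open.
Joint ranges: [-3.03, 3.03], [-0.79, 2.21], [0.23, 2.52], [-1.04, 4.18], [0, 3.07], [-2.55, 2.55]. Speed limits (rad/s): [2.22, 2.22, 2.57, 3.14, 3.14, 3.14].

### API

Orientations are given as a unit quaternion [w, x, y, z].
In Python, from rig import ctrl gives the robot as it stands.
- The arm moves only by the tool arm_command, never from a script. Its argument "deltas" is a list of rows, each a list of 3 entries, a list of its own where there are three numbers: the opening, from -1 (shut) to 1 (fully open), so that 0 is half open, then the shift along the world's x, y, z in m, then the turn, a rotation vector about the world's x, y, z in rad. A call has exactly 10 rows; each row is the pose to reach, as a shift and turn from the pose commanded when the call began; what a row does not reach only later rows make up. A row lasts 1/12 s, in which the tool goes at most 41.7 mm and 7.16 degrees, less where a joint would pass 70% of its speed; a pose out of reach is approached as far as the arm can. A call with a gripper value outside its range is refused whole. The fingers move at their own pace and stop on an object; "squeeze" is the grip in N (left out, the last holds). Time passes only in rows, so rows that repeat a pose let the fingers close, or fill a call up. It gives the time, the measured TCP pose, the force and the opening at its end, in the units of the state.
- ctrl.get_obs(): the state, without advancing time (a new reading comes with each control period).
- ctrl.camera(name): name is "scene" or "top" or "wrist"; returns a dict with "color" (400x640x3 uint8, red, green, blue), "z_map" (400x640 float32, m along the optical axis (not along the pixel's ray), 0 where there is no reading), "camera_matrix" (3x3 intrinsics, pixels), "distortion" ([k1, k2, p1, p2, k3] as OpenCV has them; the pictures are not rectified), "eye" and "rotation" of the camera in the world; the wrist camera has in their place "hand_eye" (4x4, takes a point from camera to tool coordinates, whose origin is the TCP and whose axes are the tool frame's). Camera axes: x right, y up, looking along -z (the intrinsics and any distortion apply to the point x, -y, -z); pixel columns grow to the right and rows downward; lengths in m; the calibration is good to about 2 mm. A picture is of the moment at which its call begins: read the wrist's pose just before it.
- ctrl.hand_in(): hands the job in, once; it reports no verdict.
The state is a dict: "clock": time; "qpos": joint angles; "dq": joint speeds; "joint_torque": joint torques, N m; "position": TCP position; "tcp_rot": TCP orientation; "contact_force": force on the tool from outside, world axes, zero at the start; "moment": the same for the moment, N m; "finger_gap": opening from 0.0 (shut) to 1.0 (fully open).
Only numpy, scipy, OpenCV 4.12 (cv2) and the standard library are available. Lean on these libraries where they do the work, as an engineer would, in place of code of your own. Each camera call takes 0.05 s, during which the arm holds its last target. There are 200 camera calls.

## Working session

There is one attempt and no reset: what is moved stays moved. The work goes in short steps, Python scripts to look and compute and a tool call to move; the robot and the scene stay as the last step left them, time stands still between calls to the robot, and variables do not carry over. Pictures are saved under pics/ and viewed, about 8 in all and at most 12, crops included, and the job is handed in when it is done.

Besides the shell and the picture viewer there is one more tool, called as name([rows], argument=value, ...), one row to a line, values as JSON. arm_command: Moves the arm, as the interface text tells. Its arguments: {"type":"object","properties":{"deltas":{"type":"array","items":{"type":"array"}},"squeeze":{"type":"number"}},"required":["deltas"]}

```bash
ls; mkdir -p pics; cat > h.py <<'E'
import numpy as np, cv2
from rig import ctrl
from scipy.spatial.transform import Rotation as R
def q2R(q): return R.from_quat([q[1],q[2],q[3],q[0]]).as_matrix()
def cam(n):
    o=ctrl.get_obs(); c=ctrl.camera(n)
    if 'hand_eye' in c:
        T=np.eye(4);T[:3,:3]=q2R(o['tcp_rot']);T[:3,3]=o['position']
        M=T@np.array(c['hand_eye']); c['eye']=M[:3,3]; c['rotation']=M[:3,:3]
    c['eye']=np.array(c['eye']); Rr=np.array(c['rotation'])
    c['rotation']=Rr if Rr.shape==(3,3) else q2R(Rr)
    return c
def rays(c,px):
    p=cv2.undistortPoints(np.array(px,float).reshape(-1,1,2),np.array(c['camera_matrix']),np.array(c['distortion']))[:,0]
    d=np.c_[p[:,0],-p[:,1],-np.ones(len(p))]
    return d@c['rotation'].T
def onplane(c,px,z):
    d=rays(c,px); return c['eye']+d*((z-c['eye'][2])/d[:,2])[:,None]
def depthpts(c):
    v,u=np.mgrid[0:400,0:640]; d=rays(c,np.c_[u.ravel(),v.ravel()])
    return (c['eye']+d*c['z_map'].reshape(-1,1)).reshape(400,640,3)
def proj(c,P):
    p=(np.atleast_2d(P)-c['eye'])@c['rotation']; p=p*[1,-1,-1]
    return cv2.projectPoints(p,np.zeros(3),np.zeros(3),np.array(c['camera_matrix']),np.array(c['distortion']))[0][:,0]
def save(c,n): cv2.imwrite('pics/'+n+'.png',c['color'][:,:,::-1])
E
python3 - <<'E'
from h import *
a=cam('top');b=cam('scene')
print(ctrl.tip_reach,ctrl.get_obs(),a['eye'],b['eye'],a['rotation'])
cv2.imwrite('pics/a.png',a['color'][:,:,::-1]); cv2.imwrite('pics/b.png',b['color'][:,:,::-1])
E
```

```text
pics
0.019 {'clock': 0.1, 'qpos': array([-1.23059157e+00,  3.00389325e-01,  1.52151778e+00,  6.25019043e-06,
        1.32068752e+00, -6.66057162e-02]), 'dq': array([-0.00037213, -0.00085032,  0.00034037, -0.00064789, -0.00075627,
        0.00038942]), 'joint_torque': array([ 3.78110140e-03, -5.32642400e+01, -3.53285480e+01,  7.10312999e-02,
        2.34676368e-02, -7.27857037e-05]), 'position': array([ 0.21754984, -0.50491393,  0.22395795]), 'tcp_rot': array([-3.05045009e-04,  8.35368287e-01, -5.49690435e-01, -3.97424632e-04]), 'contact_force': array([-0.32434184, -0.41658609,  0.55076049]), 'moment': array([-0.03574233,  0.00181435, -0.00019748]), 'finger_gap': 0.9962760915003683} [0.42947068 0.03484747 1.14849323] [1.16244345 0.10137555 0.73196975] [[ 0.02781404  0.99174737 -0.12515405]
 [-0.99953502  0.02602803 -0.01588341]
 [-0.01249481  0.12553764  0.99201017]]
```

View pics/a.png

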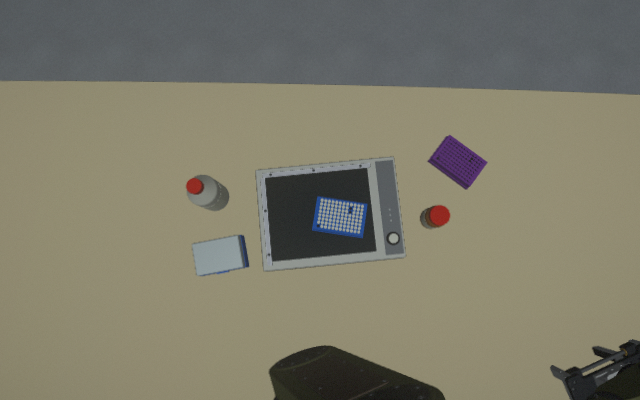

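View pics/b.png

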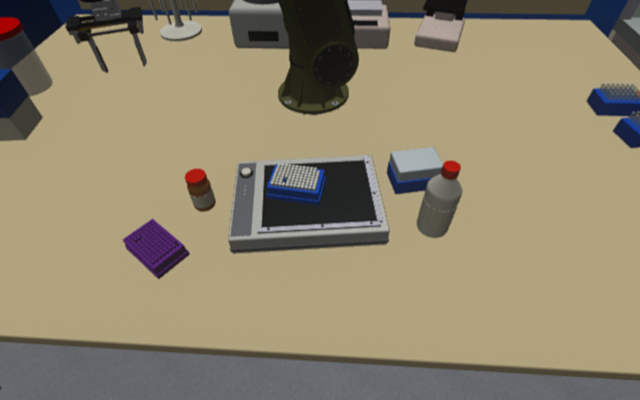

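The top view shows the reader with corners near (257,170), (395,157), (405,258) and (264,270). The button is at (393,238). There are two rack-like objects: a blue, white-capped rack at (340,217) on the window, and a purple one at (458,162) on the bench. The blue one fits the description. The jar is at (435,216), the bottle at (207,190) and the tip box at (220,255).

```bash
cat > m.py <<'E'
from h import *
def rect(P):
    r=cv2.minAreaRect((P[:,:2]*1000).astype(np.float32)); return np.round(r[0],1),np.round(r[1],1),round(r[2],2)
def blue(c,roi):
    hsv=cv2.cvtColor(c['color'],cv2.COLOR_RGB2HSV); m=cv2.inRange(hsv,(100,120,40),(122,255,255))
    k=np.zeros_like(m);x0,y0,x1,y1=roi;k[y0:y1,x0:x1]=m[y0:y1,x0:x1]; return k
E
python3 - <<'E'
from m import *
a=cam('top');b=cam('scene')
for n,c,roi in(('top',a,(240,140,420,285)),('scene',b,(220,145,395,260))):
    P=depthpts(c); x0,y0,x1,y1=roi; k=np.zeros((400,640),bool);k[y0:y1,x0:x1]=1
    z=P[...,2]; s=k&(z>.045)&(z<.085)
    # largest component
    num,l,st,_=cv2.connectedComponentsWithStats(s.astype(np.uint8)); s=l==1+np.argmax(st[1:,4])
    cs=cv2.findContours(s.astype(np.uint8),cv2.RETR_EXTERNAL,cv2.CHAIN_APPROX_NONE)[0]; ct=max(cs,key=cv2.contourArea)[:,0]
    print(n,'reader',rect(onplane(c,ct,.06)),'zmed',np.median(z[s]))
    m=blue(c,(260,158,375,245) if n=='top' else (262,158,330,205)); ys,xs=np.nonzero(m)
    t=k&(z>.09)&(z<.125); print('rack blue@.074',rect(onplane(c,np.c_[xs,ys],.074)),'caps z',np.percentile(z[t],[5,50,95]), rect(P[t]))
    # button
    g=cv2.cvtColor(c['color'],cv2.COLOR_RGB2GRAY)
    bx,by=(393,238) if n=='top' else (246,172)
    w=np.zeros_like(g);w[by-9:by+10,bx-9:bx+10]=g[by-9:by+10,bx-9:bx+10]
    ys,xs=np.nonzero(w>190); print('button',len(xs),onplane(c,[[xs.mean(),ys.mean()]],.07)*1000, 'depth',np.median(z[ys,xs]))
c=cv2.resize(a['color'][140:285,160:500,::-1],None,fx=2.3,fy=2.3,interpolation=cv2.INTER_CUBIC);cv2.imwrite('pics/c.png',c)
E
```

```text
top reader (array([532.3,  24.2]), array([260.3, 359.3]), 7.23) zmed 0.06032575495838122
rack blue@.074 (array([523. ,  -1.2]), array([128.1,  88.8]), 82.75) caps z [0.09556961 0.10163504 0.10929389] (array([521.8,  -1.3]), array([122.8,  80.8]), 82.56)
button 0 [[nan nan nan]] depth nan
scene reader (array([539.8,  26. ]), array([271.6, 358.3]), 7.12) zmed 0.06108851793369657
rack blue@.074 (array([515.1,  -2.8]), array([138.7, 122.9]), 83.51) caps z [0.09409869 0.10567417 0.10892211] (array([ 5.221e+02, -5.000e-01]), array([123.4,  84.8]), 83.23)
button 0 [[nan nan nan]] depth nan<stdin>:16: RuntimeWarning: Mean of empty slice.
  ret = ret.dtype.type(ret / rcount)
  return _methods._mean(a, axis=axis, dtype=dtype,
```

View pics/c.png

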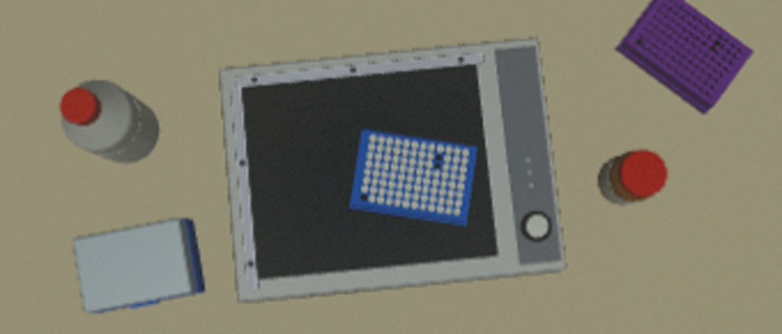

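The crop confirms the blue white-capped rack on the window, about 14° off square; the purple one is the decoy. The top view gives the reader's sizes as 260×359 mm and the rack's as 128×89 mm, so both are good enough to move on. I'm going above the rack's near face.

arm_command([
  [1, [0.112, 0.245, 0], [0, 0, -0.14]],
  [1, [0.224, 0.491, 0], [0, 0, -0.281]],
  [1, [0.224, 0.491, 0], [0, 0, -0.281]],
  [1, [0.224, 0.491, 0], [0, 0, -0.281]],
  [1, [0.224, 0.491, 0], [0, 0, -0.281]],
  [1, [0.224, 0.491, 0], [0, 0, -0.281]],
  [1, [0.224, 0.491, 0], [0, 0, -0.281]],
  [1, [0.224, 0.491, 0], [0, 0, -0.281]],
  [1, [0.224, 0.491, 0], [0, 0, -0.281]],
  [1, [0.224, 0.491, 0], [0, 0, -0.281]],
])

```text
clock: 1.03
position: [0.3905, -0.1247, 0.2246]
tcp_rot: [-0.0, 0.75, -0.661, 0.0]
contact_force: [0.4, -0.9, -0.4]
finger_gap: 1.001
```

arm_command([
  [1, [0.046, 0.1, 0], [0, 0, 0]],
  [1, [0.046, 0.1, 0], [0, 0, 0]],
  [1, [0.046, 0.1, 0], [0, 0, 0]],
  [1, [0.046, 0.1, 0], [0, 0, 0]],
  [1, [0.046, 0.1, 0], [0, 0, 0]],
  [1, [0.046, 0.1, 0], [0, 0, 0]],
  [1, [0.046, 0.1, 0], [0, 0, 0]],
  [1, [0.046, 0.1, 0], [0, 0, 0]],
  [1, [0.046, 0.1, 0], [0, 0, 0]],
  [1, [0.046, 0.1, 0], [0, 0, 0]],
])

```text
clock: 1.87
position: [0.4361, -0.0273, 0.2245]
tcp_rot: [-0.0, 0.75, -0.662, 0.0]
contact_force: [0.2, 0.1, -0.4]
finger_gap: 1.002
```

```bash
python3 - <<'E'
from m import *
a=cam('top');o=ctrl.get_obs();print(o['position'],o['contact_force'],q2R(o['tcp_rot'])[:,0])
P=depthpts(a);z=P[...,2];k=np.zeros((400,640),bool)
k[160:230,170:250]=1
t=k&(z>.1)&(z<.25);print('bottle',P[t].mean(0),rect(P[t]),z[t].max())
w=cam('wrist');print(w['eye'],w['rotation'])
save(w,'w1')
E
```

```text
[ 0.43617055 -0.02717159  0.22451335] [-1.0059778  -0.47144694  0.08301633] [ 1.24602300e-01 -9.92206766e-01  1.37679297e-05]
bottle [0.56749979 0.3208019  0.15653155] (array([570.9, 327.8]), array([66.9, 75.9]), 67.51) 0.2041860225828377
[ 0.51253511 -0.01755435  0.38505179] [[ 1.24133202e-01  9.56519234e-01  2.63935414e-01]
 [-9.92265234e-01  1.19878058e-01  3.22328559e-02]
 [-8.08718394e-04 -2.65895103e-01  9.64001629e-01]]
```

View pics/w1.png

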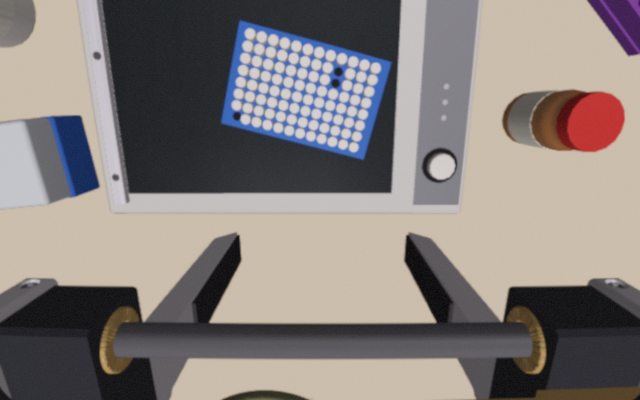

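The wrist view shows the rack at (307,90), the button at (441,166), the left rail inner edge from (103,0) to (125,200), and the reader's near edge level at row 212. So the tool yaw matches the reader. Next I check those points from this second viewpoint.

```bash
cat >> m.py <<'E'
O=np.array([532.3,24.2]);YAW=np.radians(7.2)
Rz=lambda t:np.array([[np.cos(t),-np.sin(t)],[np.sin(t),np.cos(t)]])
def toR(p): return (np.atleast_2d(p)[:,:2]*1000-O)@Rz(YAW)
def toW(p): return (O+np.atleast_2d(p)@Rz(YAW).T)/1000
E
python3 - <<'E'
from m import *
w=cam('wrist'); P=depthpts(w);z=P[...,2]
print('near-left corner z.06',toR(onplane(w,[[111,212],[460,211]],.06)),'want -130,180/-180')
g=cv2.cvtColor(w['color'],cv2.COLOR_RGB2GRAY)
m=np.zeros_like(g);m[145:190,420:460]=g[145:190,420:460]>150
n,l,st,ce=cv2.connectedComponentsWithStats(m);i=1+np.argmax(st[1:,4]);print('btn',st[i],ce[i],onplane(w,[ce[i]],.07),toR(onplane(w,[ce[i]],.07)),'depth z',np.median(z[l==i]))
m=blue(w,(200,10,400,170));ys,xs=np.nonzero(m);ct=np.c_[xs,ys]
q=onplane(w,ct,.074);print('rack',rect(q),toR(np.array([rect(q)[0]])/1000))
t=(z>.09)&(z<.12)&(np.indices(z.shape)[0]<170)&(np.abs(np.indices(z.shape)[1]-305)<100);print('rack depth',rect(P[t]))
print('window z',np.median(z[20:180,130:200]))
# left rail
print('left rail inner',toR(onplane(w,[[103,0],[125,195]],.068)),'want y155')
E
```

```text
near-left corner z.06 [[-126.38837951  177.29329456]
 [-125.47045646 -177.60864034]] want -130,180/-180
btn [430 154  25  25 497] [441.97585513 166.42454728] [[ 0.47357066 -0.13585974  0.07      ]] [[ -78.3270455  -151.43688678]] depth z 0.07010087124946124
rack (array([5.231e+02, 4.000e-01]), array([135.3,  89.2]), 82.8) [[-12.11038621 -22.45926414]]
rack depth (array([522.6,  -1.2]), array([123.6,  80.8]), 82.61)
window z 0.06075071770577059
left rail inner [[  66.1617357   149.28377331]
 [-106.43205704  154.89746993]] want y155
```

arm_command([
  [1, [0.003, 0.012, -0.03], [0, 0, 0]],
  [1, [0.003, 0.012, -0.07], [0, 0, 0]],
  [1, [0.003, 0.012, -0.11], [0, 0, 0]],
  [1, [0.003, 0.012, -0.13], [0, 0, 0]],
  [1, [0.003, 0.012, -0.138], [0, 0, 0]],
  [1, [0.003, 0.012, -0.138], [0, 0, 0]],
  [1, [0.003, 0.012, -0.138], [0, 0, 0]],
  [1, [0.003, 0.012, -0.138], [0, 0, 0]],
  [1, [0.003, 0.012, -0.138], [0, 0, 0]],
  [1, [0.003, 0.012, -0.138], [0, 0, 0]],
])

```text
clock: 2.85
position: [0.4398, -0.0148, 0.0875]
tcp_rot: [-0.001, 0.75, -0.661, 0.001]
contact_force: [-0.0, 0.1, -0.7]
finger_gap: 1.002
```

arm_command([
  [1, [0.007, 0.001, -0.002], [0, 0, 0]],
  [1, [0.014, 0.002, -0.002], [0, 0, 0]],
  [1, [0.021, 0.003, -0.002], [0, 0, 0]],
  [1, [0.028, 0.0035, -0.002], [0, 0, 0]],
  [1, [0.035, 0.0045, -0.002], [0, 0, 0]],
  [1, [0.042, 0.0053, -0.002], [0, 0, 0]],
  [1, [0.049, 0.006, -0.002], [0, 0, 0]],
  [1, [0.056, 0.007, -0.002], [0, 0, 0]],
  [1, [0.063, 0.008, -0.002], [0, 0, 0]],
  [1, [0.069, 0.0087, -0.002], [0, 0, 0]],
])

```text
clock: 3.68
position: [0.5089, -0.0059, 0.0843]
tcp_rot: [0.0, 0.75, -0.661, -0.0]
contact_force: [-2.5, -0.7, 0.8]
finger_gap: 0.997
```

```bash
cat > s.py <<'E'
from m import *
def status(show=None):
    o=ctrl.get_obs();print('tcp W',o['position'],'R',toR(o['position']),'F',o['contact_force'],'yaw',np.degrees(np.arctan2(*q2R(o['tcp_rot'])[[1,0],0])))
    c=cam('top');P=depthpts(c);rp=(P[...,:2]*1000-O)@Rz(YAW);z=P[...,2]
    hsv=cv2.cvtColor(c['color'],cv2.COLOR_RGB2HSV);b=cv2.inRange(hsv,(100,120,40),(122,255,255))>0
    k=(abs(rp[...,0])<125)&(abs(rp[...,1])<170)
    ys,xs=np.nonzero(k&b)
    r=rect(onplane(c,np.c_[xs,ys],.074));print('blue',r,toR(np.array([r[0]])/1000))
    t=k&(z>.093)&(z<.112)&((hsv[...,1]<60)&(hsv[...,2]>110)|b);n,l,st,_=cv2.connectedComponentsWithStats(t.astype(np.uint8));t=l==1+np.argmax(st[1:,4])
    r=rect(P[t]);print('depth',r,toR(np.array([r[0]])/1000),'home 62.25,91.1 yaw 7.2')
    if show: save(c,show)
    return c
if __name__=='__main__':
    import sys; status(*sys.argv[1:])
E
python3 s.py t2
```

```text
tcp W [ 0.50890703 -0.0058728   0.08432844] R [[-26.97763589 -26.90375248]] F [-2.52987174 -0.67663033  0.79665697] yaw -82.78686633459547
blue (array([577.9,  17.6]), array([ 48.6, 128.4]), 6.51) [[ 44.41323104 -12.26315248]]
depth (array([574.5,  17. ]), array([ 48. , 123.2]), 7.9) [[ 40.96484111 -12.43228831]] home 62.25,91.1 yaw 7.2
```

View pics/t2.png

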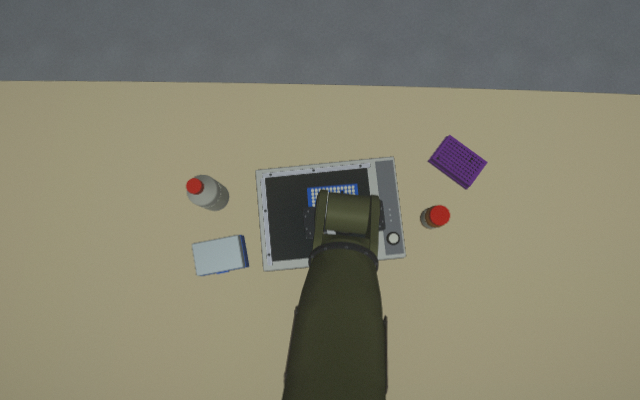

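The rack turned square (yaw about 7°) and both fingers are on its near face. It is about 38 mm from the far rail, so I push on to a few mm short of it.

arm_command([
  [1, [0.006, 0.001, 0], [0, 0, 0]],
  [1, [0.012, 0.0015, 0], [0, 0, 0]],
  [1, [0.018, 0.0023, 0], [0, 0, 0]],
  [1, [0.024, 0.003, 0], [0, 0, 0]],
  [1, [0.029, 0.0037, 0], [0, 0, 0]],
  [1, [0.0325, 0.0041, 0], [0, 0, 0]],
  [1, [0.0325, 0.0041, 0], [0, 0, 0]],
  [1, [0.027, 0.0035, 0], [0, 0, 0]],
  [1, [0.0125, 0.0015, 0], [0, 0, 0]],
  [1, [0.0125, 0.0015, 0.01], [0, 0, 0]],
])

```text
clock: 4.57
position: [0.518, -0.0046, 0.093]
tcp_rot: [0.001, 0.75, -0.661, -0.002]
contact_force: [-0.2, -0.0, -1.6]
finger_gap: 0.997
```

arm_command([
  [1, [0, 0, 0.04], [0, 0, 0]],
  [1, [0, 0, 0.08], [0, 0, 0]],
  [1, [0.01, -0.01, 0.107], [0, 0, 0.12]],
  [0, [0.03, -0.025, 0.107], [0, 0, 0.24]],
  [0, [0.05, -0.04, 0.107], [0, 0, 0.36]],
  [0, [0.07, -0.055, 0.107], [0, 0, 0.48]],
  [0, [0.0835, -0.065, 0.107], [0, 0, 0.6]],
  [0, [0.0835, -0.065, 0.107], [0, 0, 0.72]],
  [0, [0.0835, -0.065, 0.107], [0, 0, 0.84]],
  [0, [0.0835, -0.065, 0.107], [0, 0, 0.96]],
])

```text
clock: 5.4
position: [0.6044, -0.0698, 0.2023]
tcp_rot: [-0.0, 0.971, -0.237, 0.0]
contact_force: [0.5, -0.0, 0.7]
finger_gap: 0.539
```

arm_command([
  [0, [0, 0, 0], [0, 0, 0.12]],
  [0, [0, 0, 0], [0, 0, 0.24]],
  [0, [0, 0, 0], [0, 0, 0.36]],
  [0, [0, 0, 0], [0, 0, 0.48]],
  [0, [0, 0, 0], [0, 0, 0.6]],
  [0, [0, 0, 0], [0, 0, 0.611]],
  [0, [0, 0, 0], [0, 0, 0.611]],
  [0, [0, 0, 0], [0, 0, 0.611]],
  [0, [0, 0, 0], [0, 0, 0.611]],
  [0, [0, 0, 0], [0, 0, 0.611]],
])

```text
clock: 6.23
position: [0.6042, -0.0696, 0.2016]
tcp_rot: [0.0, 0.998, 0.062, 0.0]
contact_force: [0.7, 0.4, 0.2]
finger_gap: 0.499
```

```bash
python3 s.py t3; python3 - <<'E'
from h import *
save(cam('wrist'),'w3')
E
```

```text
tcp W [ 0.60424753 -0.06955231  0.20159265] R [[  59.62992462 -102.03046252]] F [0.65952786 0.42952937 0.20083006] yaw 7.106705200129238
blue (array([591.1,  25.2]), array([ 90.3, 116.8]), 6.15) [[58.46167767 -6.37747943]]
depth (array([589.8,  24.6]), array([ 81. , 112.3]), 6.2) [[57.09672862 -6.80981505]] home 62.25,91.1 yaw 7.2
```

View pics/w3.png

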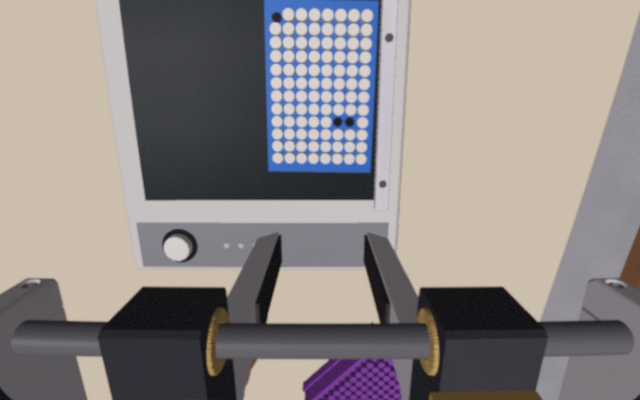

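The wrist view shows the rack square beside the far rail, with its short face at row 172. The fingers are lined up with it from the right. I descend and push left.

arm_command([
  [0, [-0.002, 0, -0.035], [0, 0, 0.002]],
  [0, [-0.002, 0, -0.07], [0, 0, 0.002]],
  [0, [-0.002, 0, -0.1], [0, 0, 0.002]],
  [0, [-0.002, 0, -0.113], [0, 0, 0.002]],
  [0, [-0.002, 0, -0.117], [0, 0, 0.002]],
  [0, [-0.002, 0, -0.117], [0, 0, 0.002]],
  [0, [-0.002, 0, -0.117], [0, 0, 0.002]],
  [0, [-0.003, 0.008, -0.117], [0, 0, 0.002]],
  [0, [-0.004, 0.016, -0.117], [0, 0, 0.002]],
  [0, [-0.005, 0.024, -0.117], [0, 0, 0.002]],
])

```text
clock: 7.17
position: [0.5996, -0.0448, 0.0856]
tcp_rot: [0.0, 0.998, 0.064, 0.001]
contact_force: [0.2, -2.0, 1.3]
finger_gap: 0.5
```

arm_command([
  [0, [-0.001, 0.008, 0], [0, 0, 0]],
  [0, [-0.002, 0.016, 0], [0, 0, 0]],
  [0, [-0.003, 0.024, 0], [0, 0, 0]],
  [0, [-0.004, 0.032, 0], [0, 0, 0]],
  [0, [-0.005, 0.04, 0], [0, 0, 0]],
  [0, [-0.006, 0.048, 0], [0, 0, 0]],
  [0, [-0.007, 0.056, 0], [0, 0, 0]],
  [0, [-0.008, 0.064, 0], [0, 0, 0]],
  [0, [-0.009, 0.072, 0], [0, 0, 0]],
  [0, [-0.0095, 0.075, 0], [0, 0, 0]],
])

```text
clock: 8.0
position: [0.5895, 0.0307, 0.0844]
tcp_rot: [-0.0, 0.998, 0.064, -0.0]
contact_force: [0.4, -1.9, 1.2]
finger_gap: 0.501
```

```bash
python3 s.py t4
```

```text
tcp W [0.58954539 0.03070821 0.08439295] R [[57.60969343 -0.71785551]] F [ 0.3823321  -1.94885888  1.20112673] yaw 7.372243385393815
blue (array([540.5, 170.7]), array([ 94.4, 207.4]), 49.91) [[ 26.49665927 144.31707123]]
depth (array([573.8, 134. ]), array([81.1, 60.5]), 7.2) [[ 54.93434915 103.73286501]] home 62.25,91.1 yaw 7.2
```

arm_command([
  [0, [-0.001, 0.005, 0], [0, 0, -0.002]],
  [0, [-0.0015, 0.01, 0], [0, 0, -0.002]],
  [0, [-0.002, 0.013, 0], [0, 0, -0.002]],
  [0, [-0.002, 0.016, 0], [0, 0, -0.002]],
  [0, [-0.0022, 0.0175, 0], [0, 0, -0.002]],
  [0, [-0.0022, 0.0185, 0], [0, 0, -0.002]],
  [0, [-0.0024, 0.0185, 0], [0, 0, -0.002]],
  [0, [-0.0024, 0.0185, 0], [0, 0, -0.002]],
  [0, [-0.0024, 0.0185, 0], [0, 0, -0.002]],
  [0, [-0.0024, 0.0185, 0], [0, 0, -0.002]],
])

```text
clock: 8.88
position: [0.5874, 0.0479, 0.0845]
tcp_rot: [-0.0, 0.998, 0.063, 0.0]
contact_force: [-0.5, -0.4, -0.0]
finger_gap: 0.5
```

arm_command([
  [0, [0, 0.001, 0], [0, 0, 0]],
  [0, [0, 0.001, 0], [0, 0, 0]],
  [0, [-0.0001, 0.002, 0], [0, 0, 0]],
  [0, [-0.0002, 0.002, 0], [0, 0, 0]],
  [0, [-0.0003, 0.003, 0], [0, 0, 0]],
  [0, [-0.0003, 0.003, 0], [0, 0, 0]],
  [0, [-0.0003, 0.003, 0], [0, 0, 0]],
  [0, [-0.0003, 0.003, 0], [0, 0, 0]],
  [0, [-0.0003, 0.003, 0], [0, 0, 0]],
  [0, [-0.0003, 0.003, 0], [0, 0, 0]],
])

```text
clock: 9.72
position: [0.5873, 0.0492, 0.0845]
tcp_rot: [0.001, 0.998, 0.063, 0.0]
contact_force: [1.2, -13.9, -0.4]
finger_gap: 0.499
```

The force rose to 14 N, so the short face is against the left rail. I back off, lift, turn, and come round to the near long face.

arm_command([
  [0, [0.001, -0.01, 0], [0, 0, 0]],
  [0, [0.002, -0.02, 0], [0, 0, 0]],
  [0, [0.002, -0.02, 0.04], [0, 0, 0]],
  [0, [0.002, -0.02, 0.08], [0, 0, 0]],
  [0.7, [0, -0.01, 0.115], [0, 0, -0.12]],
  [0.7, [-0.02, 0.01, 0.115], [0, 0, -0.24]],
  [0.7, [-0.04, 0.03, 0.115], [0, 0, -0.36]],
  [0.7, [-0.06, 0.05, 0.115], [0, 0, -0.48]],
  [0.7, [-0.078, 0.059, 0.115], [0, 0, -0.6]],
  [0.7, [-0.078, 0.059, 0.115], [0, 0, -0.72]],
])

```text
clock: 10.55
position: [0.5069, 0.1113, 0.1997]
tcp_rot: [-0.0, 0.956, -0.295, -0.0]
contact_force: [0.5, -0.3, 1.2]
finger_gap: 0.842
```

arm_command([
  [0.7, [0, 0, 0], [0, 0, -0.12]],
  [0.7, [0, 0, 0], [0, 0, -0.24]],
  [0.7, [0, 0, 0], [0, 0, -0.36]],
  [0.7, [0, 0, 0], [0, 0, -0.48]],
  [0.7, [0, 0, 0], [0, 0, -0.6]],
  [0.7, [0, 0, 0], [0, 0, -0.72]],
  [0.7, [0, 0, 0], [0, 0, -0.84]],
  [0.7, [0, 0, 0], [0, 0, -0.851]],
  [0.7, [0, 0, 0], [0, 0, -0.851]],
  [0.7, [0, 0, 0], [0, 0, -0.851]],
])

```text
clock: 11.38
position: [0.5091, 0.1098, 0.1995]
tcp_rot: [-0.0, 0.751, -0.66, -0.0]
contact_force: [0.8, -0.0, 0.9]
finger_gap: 0.851
```

```bash
python3 s.py t5; python3 - <<'E'
from h import *
save(cam('wrist'),'w5')
E
```

```text
tcp W [0.5090942  0.10975892 0.19945892] R [[-12.29944308  87.79272326]] F [ 0.79372987 -0.01401779  0.87823253] yaw -82.58123666897792
blue (array([615.9, 120.8]), array([133.1,  43.6]), 80.29) [[95.04797939 85.36042182]]
depth (array([610.1, 137. ]), array([10.4, 97.3]), 8.23) [[ 91.32411251 102.15961274]] home 62.25,91.1 yaw 7.2
```

View pics/w5.png

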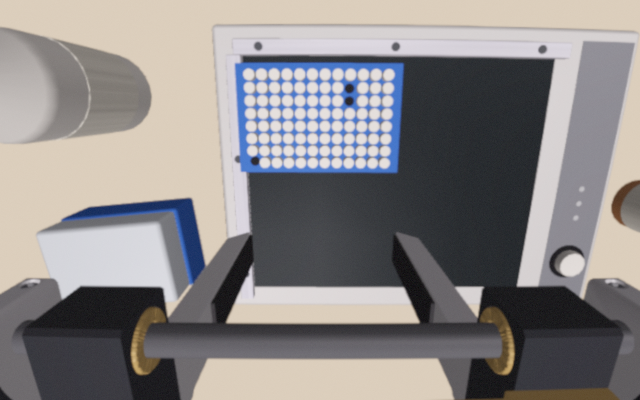

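The wrist view shows the rack (238–402, 64–172) on the left rail, with a small gap to the far rail at rows 55–64. I descend and push it away from the robot.

arm_command([
  [0.7, [0, 0, -0.035], [0, 0, -0.004]],
  [0.7, [0, 0, -0.07], [0, 0, -0.004]],
  [0.7, [0, 0, -0.1], [0, 0, -0.004]],
  [0.7, [0, 0, -0.112], [0, 0, -0.004]],
  [0.7, [0, 0, -0.115], [0, 0, -0.004]],
  [0.7, [0, 0, -0.115], [0, 0, -0.004]],
  [0.7, [0, 0, -0.115], [0, 0, -0.004]],
  [0.7, [0.005, 0.0006, -0.115], [0, 0, -0.004]],
  [0.7, [0.01, 0.0012, -0.115], [0, 0, -0.004]],
  [0.7, [0.015, 0.0019, -0.115], [0, 0, -0.004]],
])

```text
clock: 12.32
position: [0.5251, 0.112, 0.0854]
tcp_rot: [-0.001, 0.749, -0.663, 0.001]
contact_force: [-0.7, -0.5, -0.4]
finger_gap: 0.849
```

arm_command([
  [0.7, [0.002, 0.0003, 0], [0, 0, 0]],
  [0.7, [0.004, 0.0005, 0], [0, 0, 0]],
  [0.7, [0.006, 0.0008, 0], [0, 0, 0]],
  [0.7, [0.007, 0.0009, 0], [0, 0, 0]],
  [0.7, [0.008, 0.001, 0], [0, 0, 0]],
  [0.7, [0.008, 0.001, 0], [0, 0, 0]],
  [0.7, [0.008, 0.001, 0], [0, 0, 0]],
  [0.7, [0.008, 0.001, 0], [0, 0, 0]],
  [0.7, [0.008, 0.001, 0], [0, 0, 0]],
  [0.7, [0.008, 0.001, 0], [0, 0, 0]],
])

```text
clock: 13.15
position: [0.5321, 0.1129, 0.0845]
tcp_rot: [-0.0, 0.749, -0.663, 0.0]
contact_force: [0.5, 0.8, -0.2]
finger_gap: 0.851
```

arm_command([
  [0.7, [0.001, 0.0001, 0], [0, 0, 0]],
  [0.7, [0.001, 0.0001, 0], [0, 0, 0]],
  [0.7, [0.002, 0.0002, 0], [0, 0, 0]],
  [0.7, [0.002, 0.0002, 0], [0, 0, 0]],
  [0.7, [0.003, 0.0003, 0], [0, 0, 0]],
  [0.7, [0.003, 0.0003, 0], [0, 0, 0]],
  [0.7, [0.003, 0.0003, 0], [0, 0, 0]],
  [0.7, [0.003, 0.0003, 0], [0, 0, 0]],
  [0.7, [0.003, 0.0003, 0], [0, 0, 0]],
  [0.7, [0.003, 0.0003, 0], [0, 0, 0]],
])

```text
clock: 13.98
position: [0.5334, 0.1129, 0.0842]
tcp_rot: [0.002, 0.749, -0.663, -0.001]
contact_force: [-14.6, -3.0, 9.0]
finger_gap: 0.848
```

The force was 15 N, so it has seated on the far rail. I back off, lift and look.

arm_command([
  [0.7, [-0.01, -0.001, 0], [0, 0, 0]],
  [0.7, [-0.02, -0.0025, 0], [0, 0, 0]],
  [0.7, [-0.026, -0.0032, 0], [0, 0, 0]],
  [0.7, [-0.026, -0.0032, 0.03], [0, 0, 0]],
  [0.7, [-0.026, -0.0032, 0.065], [0, 0, 0]],
  [0.7, [-0.026, -0.0032, 0.1], [0, 0, 0]],
  [0.7, [-0.026, -0.0032, 0.115], [0, 0, 0]],
  [0.7, [-0.026, -0.0032, 0.115], [0, 0, 0]],
  [0.7, [-0.026, -0.0032, 0.115], [0, 0, 0]],
  [0.7, [-0.026, -0.0032, 0.115], [0, 0, 0]],
])

```text
clock: 14.82
position: [0.5087, 0.1099, 0.1983]
tcp_rot: [0.001, 0.749, -0.663, -0.0]
contact_force: [-0.2, 0.1, 0.1]
finger_gap: 0.851
```

```bash
python3 - <<'E'
from m import *
w=cam('wrist');b=cam('scene')
m=blue(w,(225,40,420,185));ys,xs=np.nonzero(m);r=rect(onplane(w,np.c_[xs,ys],.074));print(r)
A=cv2.resize(w['color'][20:200,200:430,::-1],None,fx=3.3,fy=3.3,interpolation=cv2.INTER_CUBIC);cv2.imwrite('pics/w6.png',A)
o=ctrl.get_obs();print(o['position'],o['contact_force'])
E
```

```text
(array([583.7, 121.9]), array([ 87.7, 134.7]), 7.02)
[0.50858985 0.10988616 0.1980566 ] [0.69937113 0.32127833 0.10609431]
```

View pics/w6.png

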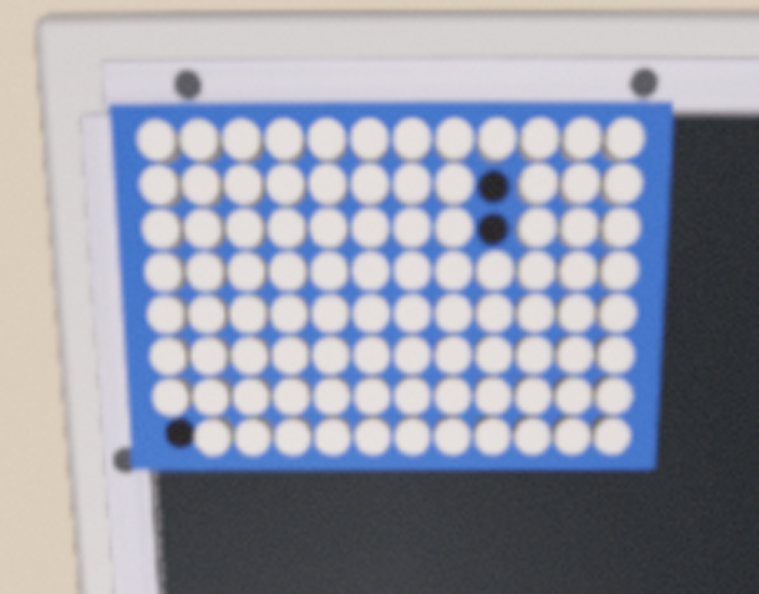

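The crop shows the rack square in the corner, covering both rail faces. For snugness I give it one more gentle nudge on the short face, which is on the way to the button.

arm_command([
  [0.7, [0, -0.02, 0.005], [0, 0, 0.12]],
  [0, [0.02, -0.04, 0.005], [0, 0, 0.24]],
  [0, [0.04, -0.06, 0.005], [0, 0, 0.36]],
  [0, [0.06, -0.078, 0.005], [0, 0, 0.48]],
  [0, [0.0825, -0.083, 0.005], [0, 0, 0.6]],
  [0, [0.0825, -0.083, 0.005], [0, 0, 0.72]],
  [0, [0.0825, -0.083, 0.005], [0, 0, 0.84]],
  [0, [0.0825, -0.083, 0.005], [0, 0, 0.96]],
  [0, [0.0825, -0.083, 0.005], [0, 0, 1.08]],
  [0, [0.0825, -0.083, 0.005], [0, 0, 1.2]],
])

```text
clock: 15.75
position: [0.5913, 0.0269, 0.2031]
tcp_rot: [0.0, 0.993, -0.121, -0.001]
contact_force: [-0.9, -0.2, -0.2]
finger_gap: 0.501
```

arm_command([
  [0, [0, 0, 0], [0, 0, 0.12]],
  [0, [0, 0, 0], [0, 0, 0.24]],
  [0, [0, 0, 0], [0, 0, 0.36]],
  [0, [0, 0, 0], [0, 0, 0.372]],
  [0, [0, 0, -0.035], [0, 0, 0.372]],
  [0, [0, 0, -0.07], [0, 0, 0.372]],
  [0, [0, 0, -0.1], [0, 0, 0.372]],
  [0, [0, 0, -0.115], [0, 0, 0.372]],
  [0, [0, 0, -0.118], [0, 0, 0.372]],
  [0, [0, 0, -0.118], [0, 0, 0.372]],
])

```text
clock: 16.58
position: [0.5911, 0.027, 0.0854]
tcp_rot: [-0.0, 0.998, 0.06, -0.001]
contact_force: [0.3, -0.5, -0.6]
finger_gap: 0.504
```

arm_command([
  [0, [-0.0005, 0.006, 0], [0, 0, 0.006]],
  [0, [-0.001, 0.012, 0], [0, 0, 0.006]],
  [0, [-0.002, 0.017, 0], [0, 0, 0.006]],
  [0, [-0.0025, 0.02, 0], [0, 0, 0.006]],
  [0, [-0.0027, 0.0215, 0], [0, 0, 0.006]],
  [0, [-0.0028, 0.0225, 0], [0, 0, 0.006]],
  [0, [-0.0029, 0.0235, 0], [0, 0, 0.006]],
  [0, [-0.003, 0.024, 0], [0, 0, 0.006]],
  [0, [-0.003, 0.0245, 0], [0, 0, 0.006]],
  [0, [-0.003, 0.0245, 0], [0, 0, 0.006]],
])

```text
clock: 17.42
position: [0.589, 0.0495, 0.0871]
tcp_rot: [0.002, 0.998, 0.064, 0.0]
contact_force: [-1.1, -14.2, 3.2]
finger_gap: 0.498
```

Snug again at the same place with 14 N. Now to the button.

arm_command([
  [0, [0.001, -0.01, 0], [0, 0, 0]],
  [0, [0.002, -0.02, 0], [0, 0, 0]],
  [0, [0.002, -0.025, 0.03], [0, 0, 0]],
  [-1, [-0.01, -0.04, 0.065], [0, 0, 0]],
  [-1, [-0.035, -0.065, 0.065], [0, 0, 0]],
  [-1, [-0.06, -0.095, 0.065], [0, 0, 0]],
  [-1, [-0.085, -0.125, 0.065], [0, 0, 0]],
  [-1, [-0.105, -0.16, 0.065], [0, 0, 0]],
  [-1, [-0.115, -0.187, 0.065], [0, 0, 0]],
  [-1, [-0.115, -0.187, 0.065], [0, 0, 0]],
])

```text
clock: 18.25
position: [0.4718, -0.1394, 0.1518]
tcp_rot: [0.0, 0.998, 0.063, 0.0]
contact_force: [0.5, 0.3, 0.1]
finger_gap: 0.043
```

```bash
python3 - <<'E'
from m import *
o=ctrl.get_obs();print(o['position'],o['contact_force'],o['finger_gap'])
w=cam('wrist');save(w,'w7')
tip=o['position']+q2R(o['tcp_rot'])[:,2]*ctrl.tip_reach;print('tip proj',proj(w,[tip]), 'button',proj(w,[[.473,-.136,.07]]))
E
```

```text
[ 0.47184173 -0.13942804  0.15178162] [0.45600147 0.25793432 0.13471583] 0.04323415302901512
tip proj [[323.11129522 247.79478097]] button [[324.99843613 210.20718351]]
```

View pics/w7.png

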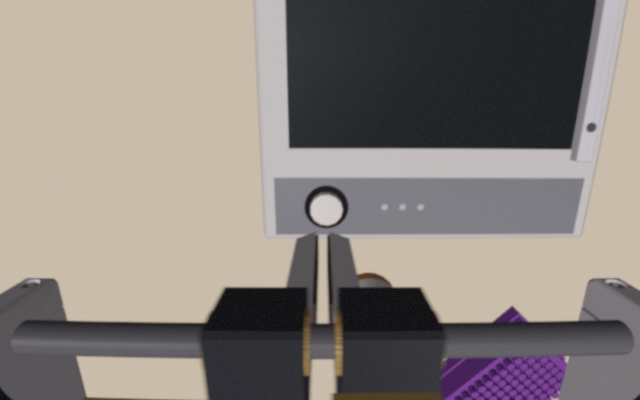

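The wrist view shows the button at (326,209), which matches my estimate of (325,210). The shut fingertips are above it. Pressing now.

arm_command([
  [-1, [0.001, 0.003, -0.03], [0, 0, 0]],
  [-1, [0.001, 0.003, -0.055], [0, 0, 0]],
  [-1, [0.001, 0.003, -0.06], [0, 0, 0]],
  [-1, [0.001, 0.003, -0.063], [0, 0, 0]],
  [-1, [0.001, 0.003, -0.065], [0, 0, 0]],
  [-1, [0.001, 0.003, -0.067], [0, 0, 0]],
  [-1, [0.001, 0.003, -0.068], [0, 0, 0]],
  [-1, [0.001, 0.003, -0.069], [0, 0, 0]],
  [-1, [0.001, 0.003, -0.069], [0, 0, 0]],
  [-1, [0.001, 0.003, -0.069], [0, 0, 0]],
])

```text
clock: 19.13
position: [0.4752, -0.1324, 0.0841]
tcp_rot: [0.0, 0.998, 0.065, 0.001]
contact_force: [-5.7, 5.0, 15.6]
finger_gap: -0.001
```

arm_command([
  [-1, [-0.001, -0.001, -0.001], [0, 0, 0]],
  [-1, [-0.001, -0.001, -0.0015], [0, 0, 0]],
  [-1, [-0.001, -0.001, -0.0015], [0, 0, 0]],
  [-1, [-0.001, -0.001, -0.0015], [0, 0, 0]],
  [-1, [-0.001, -0.001, -0.0015], [0, 0, 0]],
  [-1, [-0.001, -0.001, -0.0015], [0, 0, 0]],
  [-1, [-0.001, -0.001, -0.0015], [0, 0, 0]],
  [-1, [-0.001, -0.001, -0.0015], [0, 0, 0]],
  [-1, [-0.001, -0.001, -0.0015], [0, 0, 0]],
  [-1, [-0.001, -0.001, -0.0015], [0, 0, 0]],
])

```text
clock: 19.97
position: [0.4752, -0.1327, 0.0838]
tcp_rot: [-0.0, 0.998, 0.064, 0.002]
contact_force: [-3.6, 14.9, 27.0]
finger_gap: 0.006
```

It stops hard at tip z ≈ 0.065 with 27 N, so the button is fully down. Releasing straight up and moving clear so the top camera can see.

arm_command([
  [-1, [0.001, 0.003, 0.004], [0, 0, 0]],
  [-1, [0.001, 0.003, 0.015], [0, 0, 0]],
  [-1, [0.001, 0.002, 0.04], [0, 0, 0]],
  [-1, [0, 0, 0.08], [0, 0, 0]],
  [-1, [0, 0, 0.12], [0, 0, 0]],
  [-1, [-0.02, -0.03, 0.14], [0, 0, 0]],
  [-1, [-0.04, -0.06, 0.14], [0, 0, 0]],
  [-1, [-0.06, -0.09, 0.14], [0, 0, 0]],
  [-1, [-0.08, -0.12, 0.14], [0, 0, 0]],
  [-1, [-0.08, -0.12, 0.14], [0, 0, 0]],
])

```text
clock: 20.8
position: [0.391, -0.2573, 0.222]
tcp_rot: [0.001, 0.998, 0.062, 0.0]
contact_force: [0.0, 0.6, -0.8]
finger_gap: 0.003
```

```bash
python3 - <<'E'
from s import *
c=status(); P=depthpts(c)
u=proj(c,[[.473,-.136,.07]])[0].round().astype(int); print('button z',P[u[1]-2:u[1]+3,u[0]-2:u[0]+3,2].round(4).tolist())
A=cv2.resize(c['color'][140:285,160:500,::-1],None,fx=2.3,fy=2.3,interpolation=cv2.INTER_CUBIC);cv2.imwrite('pics/t8.png',A)
E
```

```text
tcp W [ 0.39095241 -0.25731425  0.22196788] R [[-175.5161147  -261.57887857]] F [ 0.03928686  0.62726099 -0.77407083] yaw 7.16570119914941
blue (array([584.1, 122.3]), array([ 87.9, 128.1]), 7.24) [[63.68673174 90.8341907 ]]
depth (array([583.5, 122.2]), array([ 81.1, 122.1]), 7.2) [[63.0789296  90.81017917]] home 62.25,91.1 yaw 7.2
button z [[0.0722, 0.0706, 0.0673, 0.0685, 0.07], [0.0683, 0.069, 0.0713, 0.0718, 0.0683], [0.0699, 0.0679, 0.0699, 0.0675, 0.0751], [0.0707, 0.0704, 0.0696, 0.0708, 0.0681], [0.0659, 0.0667, 0.0714, 0.07, 0.0691]]
```

View pics/t8.png

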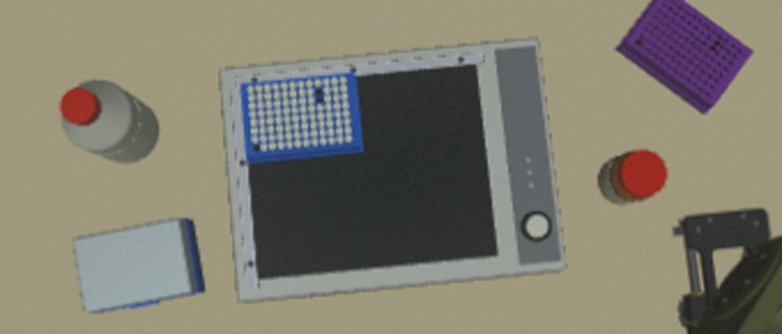

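The view shows the rack square in the corner (240–362, 75–162), the button up at (537,226), and the bottle, jar, tip box and purple rack where they were.

```bash
python3 -c "
from rig import ctrl
print(ctrl.hand_in())"
```

```text
the job is handed in; nothing more can be done
None
```

The tube rack is home in the corner of the two guide rails, the scan button has been pressed and has come back up, and the job is handed in at about 21 s of the 58 s allowed.

- **Rack:** I pushed it square with two fingertips low on its long face, then onto the left rail, onto the far rail, and gave the short face one last nudge. Each push against a rail stopped at about 14–15 N.
- **Final position:** the last top view puts the rack at (63.1, 90.8) mm in the reader's axes, against a home of (62.25, 91.1). It is turned 7.2°, the same as the reader. The difference is within the camera's 2 mm error.
- **Button:** I pressed it with shut fingers until it stopped hard, with the fingertips at z ≈ 0.065 m and up to 27 N. Afterwards its top reads about 0.070 m, which is fully up.
- **Surroundings:** the bottle, jar, tip box and purple look-alike look unmoved in the last picture, and the arm was clear of everything at hand-in.
- **Anything that disagreed:** during the press the tool was about 4 mm off the position I aimed for, with up to 15 N sideways, but still on the button. One early estimate of the reader from the scene camera was about 8 mm off because it took in the reader's front face, so I used the top view, which the wrist camera matched to within about 5 mm.

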